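# Empty the dryer tray and poise the offset microscope bracket over its stand

### The arm

A 7-joint arm with a two-finger parallel gripper is mounted at the origin on the work surface. World frame = base frame: x ahead of the robot, y to its left, z up, the work surface at z = 0. Lengths are in m, angles in rad, forces in N, time in s.
With the tool pointing down it reaches from about 0.35 to 0.9 m from the base axis. Payload 7.2 kg.
Tool frame: the origin (TCP) lies on the centre line of the jaws, within the pads' length; the fingertips stand 22 mm ahead of it and the grasp point (between the pads) lies 3 mm ahead of it; z points along the fingers, y is the line along which they close (so a half turn about z gives the same grasp; the last joint's range is limited). The gripper opens to 88 mm and grips with 3 to 60 N. Pads are 20 mm wide; open, the fingers measure 115 mm over their backs; the gripper's body (75 mm by 178 mm) begins 61 mm behind the grasp point.
Start: joints at [1.171, 0.411, -0.013, 1.596, 0.006, 1.134, -0.082], TCP at [0.204, -0.591, 0.245] pointing down, gripper open.
Joint ranges: [-2.95, 2.95], [-0.29, 1.99], [-1.47, 1.44], [0.14, 2.54], [-1.03, 4.17], [0.13, 1.85], [-2.86, 2.86]. Speed limits (rad/s): [2.39, 2.39, 3.01, 3.01, 3.14, 3.14, 3.14].

### API

Orientations are given as a rotation vector (axis times angle).
In Python, from cell import bot gives the robot as it stands. The module is installed in compiled form; this text tells all that it offers.
- The arm moves only by the tool apply_moves, never from a script. Its argument "rows" is a list of rows, each a list of 7 numbers: the shift along the tool's x, y, z normalised to -1 to 1, where 1 is 0.4 m, then the turn, a rotation vector about the tool's x, y, z normalised to -1 to 1, where 1 is pi rad, then the opening, from 0 (shut) to 1 (fully open). In form: [[dx, dy, dz, wx, wy, wz, jaw], ...]. A call has 1 to 20 rows; each row is the pose to reach, as a shift and turn from the pose commanded when the call began, along the tool's axes at that moment, turning the shorter way round; what a row does not reach only later rows make up. A row lasts 1/12 s, in which the tool goes at most 41.7 mm and 7.16 degrees, less where a joint would pass 70% of its speed; a pose out of reach is approached as far as the arm can. A call with a number of a shift or a turn outside -1 to 1 is refused whole. A call with a gripper value outside its range is refused whole. The fingers move at their own pace and stop on an object; the grip force is fixed at half the most. Time passes only in rows, so rows that repeat a pose let the fingers close. It gives the time, the measured TCP pose, the force, the opening and the grip force at its end, in the units of the state.
- bot.state(): the state, without advancing time (a new reading comes with each control period).
- bot.camera(name): name is "side" or "top"; returns a dict with "pixels" (480x640x3 uint8, red, green, blue), "vfov" (degrees; the focal length in pixels is half the picture's height over the tangent of half this angle, whatever the lens; pixels are square), "cx", "cy" (the principal point, pixels), "k1" (the pictures are not rectified: a ray, as slopes to the right and down, at radius r is drawn at 1 + k1 r^2 times it, then the intrinsics apply), "xyz" and "orientation" of the camera in the world. Camera axes: x right, y down, z forward; pixel columns grow to the right and rows downward; lengths in m; the calibration is good to about 2 mm. A picture is of the moment at which its call begins. There is no depth.
- bot.job_done(): hands the job in; it is judged then, once.
The state is a dict: "t": time; "joint_pos": joint angles; "joint_vel": joint speeds; "joint_efforts": joint torques, N m; "tcp_pos": TCP position; "eef_rot": TCP orientation; "contact_force": force on the tool from outside, world axes, zero at the start; "ft_torque": the same for the moment, N m; "finger_gap": finger opening in m; "gripper_force": force on a finger pad.
Only numpy, scipy, OpenCV 4.12 (cv2) and the standard library are available. Lean on these libraries where they do the work, as an engineer would, in place of code of your own. Each camera call takes 0.05 s, during which the arm holds its last target. There are 200 camera calls.

### The job

Unload the parts dryer's catch tray: first stand the two eyepieces upright in the grey tote, then pick up the microscope's offset bracket by its balance point and hold it level over its stand, collar centred above the pillar and nose above the rest, about 40 mm clear of the pillar top, ready to be lowered on. Finish while still holding the bracket there, still and touching nothing else; leave everything else where it is, and do not knock the eyepieces over.

Things in the scene. Friction and masses are not known exactly. Their poses are not given: they have to be found in the camera images.
- tray: Catch tray of a white bench parts dryer (one fixed piece). Aluminium, 210 mm along its x, 310 mm along its y, walls 4 mm thick and 28 mm high, floor 4 mm. Origin: under the tray's middle, on the table. The dryer (320 wide, 160 mm high) begins 160 mm from the origin towards +x (away from the robot); a steel chute up to 80 mm high slopes down from it over the tray's far wall.
- bracket: Cast bracket, 0.4 to 0.65 kg, lying in the tray. Steel collar (diameter 54, bore 34, 36 mm tall) centred on the origin, which is at its underside. Grey bar 20 mm wide runs along +x, 8 to 28 mm above the collar's underside, to a round nose foot (diameter 24, 36 mm tall, same underside) 180 mm from the collar axis. z up when level. A clamp screw sticks out to 40 mm on the collar's +y side.
- bracket_balance (a point): Balance point of the bracket (its centre of mass): on the bar's centreline, 52 mm from the collar axis towards the nose, 18 mm above the bracket's underside.
- bracket_collar (a point): Centre of the collar's bore at its underside (the bracket's origin).
- bracket_nose (a point): Centre of the underside of the nose foot, 180 mm from the collar axis.
- eyepiece1: Eyepiece standing in the tray beside the bracket: upright cylinder 30 mm in diameter, 44 mm tall, steel below, black above, 90 g. Origin: centre of its underside; z up.
- eyepiece2: The other eyepiece, identical, standing on the other side of the bracket.
- tote: Grey open tote fixed on the table, 240 mm along its x, 160 mm along its y, 55 mm high, walls and floor 5 mm. Origin: under its centre, on the table. It stands right or left of the tray. A brass objective stands inside near its +x end (away from the robot); the rest of the floor is free.
- stand: Fixed stand on the tray's other side from the tote: dark plate 250 mm along its x, 100 along y, 12 thick. Origin: under its centre, on the table. Pillar 90 mm from the centre towards -x (near the robot): white shoulder, diameter 48, up to 55 mm, then a steel pin, diameter 30, up to 90 mm. A 34 mm square rest with rubber top at 55 mm stands 90 mm from the centre towards +x.
- stand_pillar (a point): Centre of the pillar's top, 90 mm above the table. The bracket's collar is to be held centred above this.
- stand_rest (a point): Centre of the rest's top, 55 mm above the table, 180 mm from the pillar axis. The bracket's nose is to be held above this.
- objective: Bystander: brass objective lens, 26 mm in diameter, 42 mm tall, standing in the tote near its +x end. Origin at its underside.
- lockring: Bystander: dark steel ring, 32 mm in diameter, 8 mm thick, lying in the tray's corner at its -x, -y. It stays there.
- bottle: Bystander: amber bottle, 44 mm in diameter, 95 mm tall, on the table to the left of the dryer.
- slidebox: Bystander: black slide box, 50 x 100 x 32 mm, on the table to the right of the dryer.
- screwdriver: Bystander: screwdriver 150 mm long, lying between the robot and the tray.
- dish: Bystander: glass dish, 80 mm in diameter, 18 mm high, between the robot and the tray.
Mind the look-alikes: they are no part of the job. Leave any blue look-alike of the eyepiece1 alone. What is shaped like the bracket but yellow is not meant.

How it is judged:
On the way, in this order (a step that is already met when the one before it is completed fails the run):
1. both eyepieces stand upright in the tote, let go, while the bracket still lies in the tray (x of eyepiece1 in the frame of tote between -0.1 and 0.1 m and y of eyepiece1 in the frame of tote between -0.062 and 0.062 m and z of each of eyepiece1, eyepiece2 in the frame of tote below 0.012 m and angle between each of eyepiece1, eyepiece2's own z axis and vertical below 0.15 rad and linear speed of each of eyepiece1, eyepiece2 below 0.05 m/s and contact force between the fingers and eyepiece1 below 0.1 N and x of eyepiece2 in the frame of tote between -0.1 and 0.1 m and y of eyepiece2 in the frame of tote between -0.062 and 0.062 m and contact force between the fingers and eyepiece2 below 0.1 N and z of bracket in the frame of tray below 0.02 m), for 0.2 s.
2. the bracket is lifted clear of the tray, level, gripped at its balance point (contact force between the fingers and bracket above 1 N and height (world z) of each of bracket_collar, bracket_nose above 0.035 m and angle between bracket's own z axis and vertical below 0.15 rad and horizontal distance between the grasp point and bracket_balance below 0.02 m), for 0.2 s.
At the end, for the whole second after the job is handed in: Eyepieces upright (0.15 rad) in the tote, let go. Gripper alone holds the bracket within 20 mm of its balance point, level within 0.09 rad, still; collar within 12 mm of the pillar axis, its underside 20 to 65 mm above the pillar top; nose within 20 mm of the rest. Bystanders within 25 mm (x of eyepiece1 in the frame of tote between -0.1 and 0.1 m and y of eyepiece1 in the frame of tote between -0.062 and 0.062 m and z of each of eyepiece1, eyepiece2 in the frame of tote below 0.012 m and angle between each of eyepiece1, eyepiece2's own z axis and vertical below 0.15 rad and linear speed of each of eyepiece1, eyepiece2 below 0.05 m/s and contact force between the fingers and eyepiece1 below 0.1 N and x of eyepiece2 in the frame of tote between -0.1 and 0.1 m and y of eyepiece2 in the frame of tote between -0.062 and 0.062 m and contact force between the fingers and eyepiece2 below 0.1 N and contact force between the fingers and bracket above 1 N and contact force between bracket and stand below 0.1 N and contact force between bracket and tray below 0.1 N and contact force between bracket and tote below 0.1 N and horizontal distance between the grasp point and bracket_balance below 0.02 m and angle between bracket's own z axis and vertical below 0.09 rad and horizontal distance between bracket_collar and stand_pillar below 0.012 m and horizontal distance between bracket_nose and stand_rest below 0.02 m and z of bracket_collar in the frame of stand_pillar between 0.02 and 0.065 m and linear speed of bracket below 0.03 m/s and angular speed of bracket below 0.15 rad/s); the arm keeps its last pose, push and grip.
It fails at once if a bystander is moved by more than 25 mm (distance of any of objective, lockring, bottle, slidebox, screwdriver, dish from where it was at the start of the episode above 0.025 m).
It fails at once if an eyepiece is tipped over (angle between any of eyepiece1, eyepiece2's own z axis and vertical above 0.7 rad).
It also fails if it takes over 72 s, if anything falls off the work surface, if the arm or the gripper's body presses on something with over 40 N, if the wrist force passes 120 N, or if a joint passes its speed limit or range.

## Working session

There is one attempt and no reset: what is moved stays moved. The work goes in short steps, Python scripts to look and compute and a tool call to move; the robot and the scene stay as the last step left them, time stands still between calls to the robot, and variables do not carry over. Pictures are saved under pics/ and viewed, at most 10 in all, crops included, and the job is handed in when it is done.

Besides the shell and the picture viewer there is one more tool, called after ">>>" as name(argument=value, ...) on one line, values as JSON. apply_moves: Moves the arm, as the interface text tells. Scaled input: -1 to 1 covers 0.4 m each way for a shift and pi rad each way for a turn. Its arguments: {"type":"object","properties":{"rows":{"type":"array","items":{"type":"array","items":{"type":"number"}}}},"required":["rows"]}

```bash
mkdir -p pics
cat > h.py <<'E'
import numpy as np, cv2
from scipy.spatial.transform import Rotation as R
from cell import bot
def cam(n):
    c=bot.camera(n); c['pixels']=np.asarray(c['pixels'],np.uint8); return c
def K(c):
    f=240/np.tan(np.radians(c['vfov'])/2)
    return np.array([[f,0,c['cx']],[0,f,c['cy']],[0,0,1.]])
def rot(c):
    o=np.array(c['orientation'],float); return R.from_rotvec(o).as_matrix() if o.size==3 else o
def ray(c,px):
    # radial model: drawn = s*(1+k1 s^2)
    p=cv2.undistortPoints(np.array(px,float).reshape(-1,1,2),K(c),np.array([c['k1'],0,0,0.])).reshape(-1,2)
    return np.c_[p,np.ones(len(p))]@rot(c).T
def onz(c,px,z):
    d=ray(c,px); o=np.array(c['xyz']); return o+d*((z-o[2])/d[:,2])[:,None]
def proj(c,P):
    r=rot(c); o=np.array(c['xyz'])
    return cv2.projectPoints(np.array(P,float).reshape(-1,3),cv2.Rodrigues(r.T)[0],-r.T@o,K(c),np.array([c['k1'],0,0,0.]))[0].reshape(-1,2)
E
python3 - <<'E'
from h import *
for n in('top','side'):
    c=cam(n); cv2.imwrite(f'pics/{n}0.png',c['pixels'][:,:,::-1]); print({k:v for k,v in c.items() if k!='pixels'})
print(bot.state())
E
```

```text
{'vfov': 46.822379235467515, 'cx': 314.39891923450875, 'cy': 241.686398880706, 'k1': -0.013523711099446086, 'xyz': array([0.20260089, 0.0050932 , 1.34422323]), 'orientation': array([-2.0715526 ,  2.12620789, -0.2517968 ])}
{'vfov': 55.14637097855977, 'cx': 324.6284375122509, 'cy': 236.54951480794927, 'k1': 0.01987126829027831, 'xyz': array([ 0.0659497 , -0.54100957,  0.6166902 ]), 'orientation': array([-2.1269033 ,  0.69705132, -0.37421367])}
{'t': 0.1, 'joint_pos': array([ 1.1708177 ,  0.41182967, -0.01272547,  1.59691785,  0.00559733,
        1.13427875, -0.0822006 ]), 'joint_vel': array([-1.18559871e-03, -3.36644930e-03,  1.14368502e-04, -2.10206874e-03,
       -3.82496976e-04,  9.38388147e-05, -9.77220527e-04]), 'joint_efforts': array([ 3.82114202e-03, -5.89098322e+01,  6.43938482e-01, -2.91711581e+01,
       -5.38641005e-02,  1.44539285e-02,  7.07549407e-05]), 'tcp_pos': array([ 0.20342421, -0.59054697,  0.24390438]), 'eef_rot': array([-3.09711314e+00, -5.18598436e-01,  5.01562389e-04]), 'contact_force': array([ 0.41281675,  0.29279079, -0.46936579]), 'ft_torque': array([-0.00305094, -0.02899042, -0.01994863]), 'gripper_force': 0.0, 'finger_gap': 0.08813312329575587}
```

View pics/top0.png

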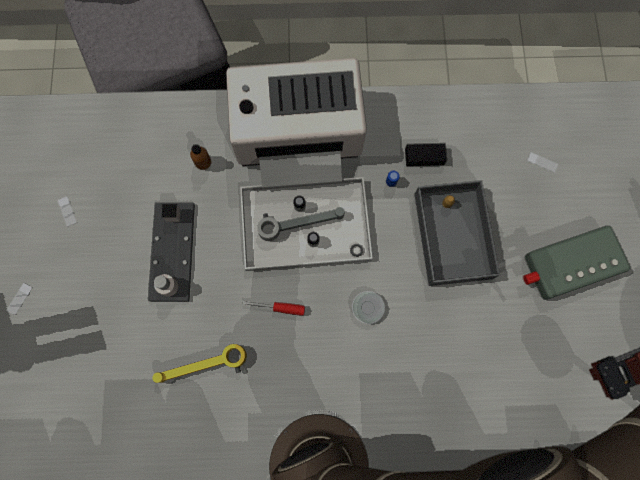

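View pics/side0.png

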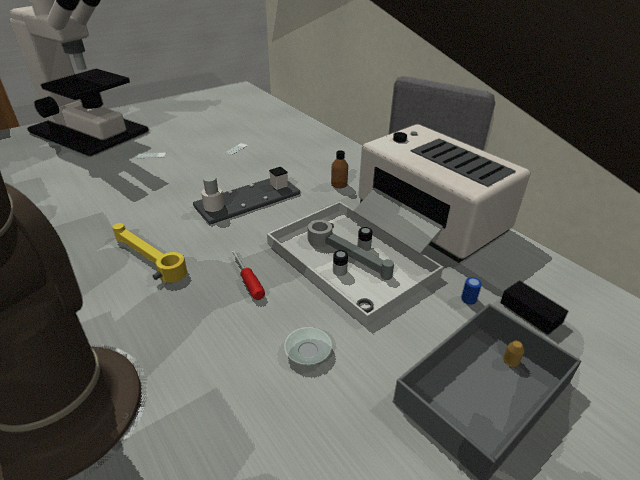

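Candidates in the top view:
- **Eyepieces:** black and steel at (299,202) and (313,239). The blue one at (393,178) is the look-alike, and the brass objective is at (449,201).
- **Bracket:** grey one in the tray, collar (269,228), nose (339,213). The yellow one at (233,356) is the decoy.
- **Stand:** pillar (165,286), rest (170,210).
- **Tote:** at (456,233).

I choose the two black ones and the grey bracket, and will check them in a close crop.

Run:
```python
from h import *
c=cam('top'); im=c['pixels'][:,:,::-1].copy(); np.save('top.npy',im)
a=cv2.resize(im[175:275,235:380],None,fx=5,fy=5,interpolation=cv2.INTER_CUBIC)
cv2.imwrite('pics/crop1.png',a)
g=im.max(2)
m=((g<60)*255).astype(np.uint8); 
n,l,s,ce=cv2.connectedComponentsWithStats(m[185:268,245:368])
for i in range(1,n):
    if s[i,4]>15: p=ce[i]+[245,185]; print('dark',p.round(1),s[i],onz(c,[p],.038).round(4))
# rough known points
print('collar',onz(c,[[269,228]],.04).round(3),'nose',onz(c,[[339.5,212.5]],.04).round(3))
print('pillar',onz(c,[[165,283]],.09).round(3),'rest',onz(c,[[170,211]],.055).round(3))
print('tote corners',onz(c,[[416,187],[481,181],[498,278],[431,286]],.055).round(3))
print('tray corners',onz(c,[[241,186],[366,179],[371,262],[245,270]],.028).round(3))
print('plate',onz(c,[[157,203],[196,203],[190,300],[149,300]],.012).round(3))
b=cv2.resize(im[195:310,140:205],None,fx=5,fy=5,interpolation=cv2.INTER_CUBIC); cv2.imwrite('pics/crop2.png',b)
```

```text
dark [279.6 186.9] [ 7  0 61  5 96] [[0.6563 0.0778 0.038 ]]
dark [299.5 204. ] [ 49  11  12  15 105] [[0.6108 0.0294 0.038 ]]
dark [299.8 226.6] [ 18  30  81  26 200] [[0.5531 0.0297 0.038 ]]
dark [266. 224.] [16 36 13  9 43] [[0.5618 0.1122 0.038 ]]
dark [313.1 239.7] [63 47 11 15 86] [[ 0.5195 -0.0018  0.038 ]]
dark [355.8 250.8] [106  60  12  12  39] [[ 0.4893 -0.1043  0.038 ]]
dark [289.7 266.6] [33 81 23  2 29] [[0.4545 0.0559 0.038 ]]
collar [[0.551 0.105 0.04 ]] nose [[ 0.586 -0.068  0.04 ]]
pillar [[0.414 0.34  0.09 ]] rest [[0.596 0.343 0.055]]
tote corners [[ 0.642 -0.257  0.055]
 [ 0.653 -0.418  0.055]
 [ 0.411 -0.435  0.055]
 [ 0.396 -0.276  0.055]]
tray corners [[ 0.665  0.175  0.028]
 [ 0.675 -0.139  0.028]
 [ 0.463 -0.141  0.028]
 [ 0.451  0.164  0.028]]
plate [[0.631 0.388 0.012]
 [0.628 0.29  0.012]
 [0.384 0.299 0.012]
 [0.386 0.398 0.012]]
```

View pics/crop1.png

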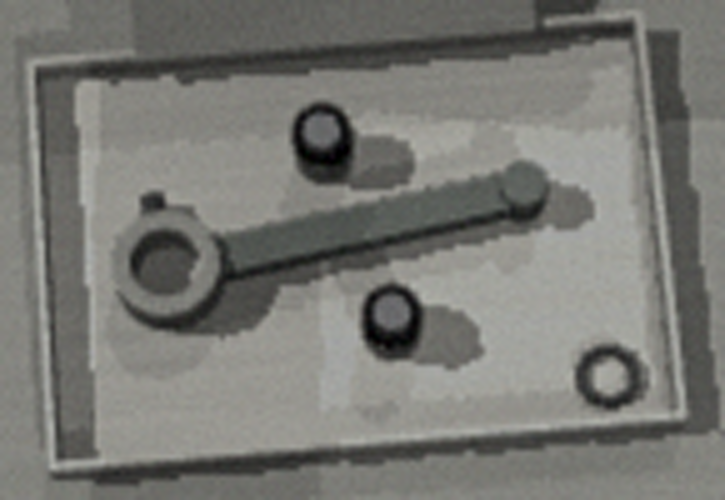

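View pics/crop2.png

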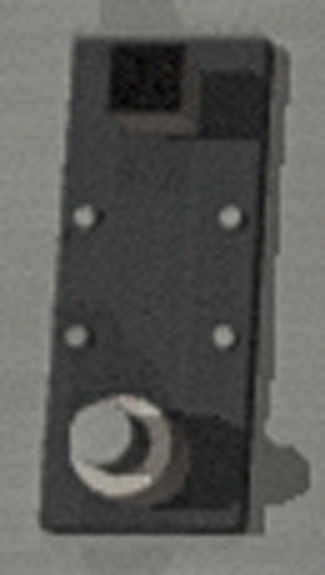

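Crop 1: eyepieces with black barrels and grey tops at crop (323,135) and (391,311). Collar top is at (168,263), nose top at (525,186), lock ring at (610,376). Crop 2: pin top at (103,433), rest top at (148,78). The choices are confirmed.

Run:
```python
from h import *
c=cam('top')
def q(x,y,o,z): return onz(c,[[(x+.5)/5-.5+o[0],(y+.5)/5-.5+o[1]]],z)[0]
A=(235,175);B=(140,195)
P={'e1':q(323,135,A,.048),'e2':q(391,311,A,.048),'collar':q(168,263,A,.040),'nose':q(525,186,A,.040),'pin':q(103,433,B,.09),'rest':q(148,78,B,.055)}
for k,v in P.items(): print(k,v.round(4))
d=P['nose']-P['collar'];print('len',np.linalg.norm(d),'yaw',np.degrees(np.arctan2(d[1],d[0])), 'bal',P['collar']+d*52/180)
d=P['rest']-P['pin'];print('len',np.linalg.norm(d[:2]),'yaw',np.degrees(np.arctan2(d[1],d[0])),'tgt',P['pin'][:2]+d[:2]*52/180)
# side-view check
s=cam('side'); im=s['pixels'][:,:,::-1].copy()
for k,v in P.items():
    u=proj(s,v)[0]; print(k,u.round(1)); cv2.circle(im,tuple(int(t*16) for t in u),32,(0,0,255),-1,cv2.LINE_AA,4)
cv2.imwrite('pics/side1.png',cv2.resize(im[150:330,180:460],None,fx=2.8,fy=2.8,interpolation=cv2.INTER_CUBIC))
print(R.from_rotvec(bot.state()['eef_rot']).as_matrix().round(3))
```

```text
e1 [0.6138 0.0298 0.048 ]
e2 [ 0.5242 -0.0012  0.048 ]
collar [0.5531 0.1066 0.04  ]
nose [ 0.5876 -0.0686  0.04  ]
pin [0.4182 0.3508 0.09  ]
rest [0.5979 0.3453 0.055 ]
len 0.17855982459943748 yaw -78.84858640416488 bal [0.56304855 0.05602097 0.04      ]
len 0.179872352191364 yaw -1.760780200237115 tgt [0.47009718 0.34922518]
e1 [365.2 230.4]
e2 [341.2 253.4]
collar [320.4 225.9]
nose [387.7 262.3]
pin [209.9 177.3]
rest [278.6 170.2]
[[ 0.945  0.326 -0.   ]
 [ 0.326 -0.945  0.001]
 [-0.    -0.001 -1.   ]]
```

View pics/side1.png

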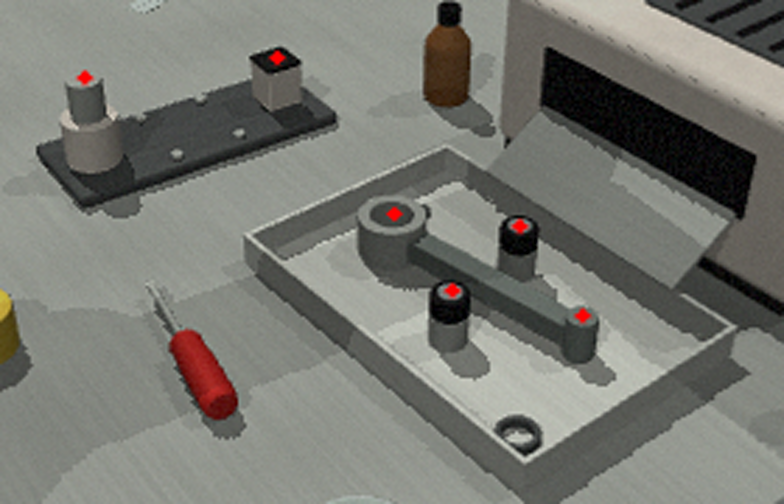

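The points agree with the given sizes (bracket 178.6/180 mm, stand 179.9/180 mm) and with the side view, where the dots sit on the part centres. Now moving.

>>> apply_moves(rows=[[0.738,-0.565,0,0,0,0.1057,0.8],[0.738,-0.565,0,0,0,0.1057,0.8],[0.738,-0.565,0,0,0,0.1057,0.8],[0.738,-0.565,0,0,0,0.1057,0.8],[0.738,-0.565,0,0,0,0.1057,0.8],[0.738,-0.565,0,0,0,0.1057,0.8],[0.738,-0.565,0,0,0,0.1057,0.8],[0.738,-0.565,0,0,0,0.1057,0.8],[0.738,-0.565,0,0,0,0.1057,0.8],[0.738,-0.565,0,0,0,0.1057,0.8],[0.738,-0.565,0,0,0,0.1057,0.8],[0.738,-0.565,0,0,0,0.1057,0.8],[0.738,-0.565,0,0,0,0.1057,0.8]])

```text
t: 1.33
tcp_pos: [0.4081, -0.2825, 0.2445]
eef_rot: [3.141, -0.004, -0.001]
contact_force: [-0.8, -0.3, -1.1]
finger_gap: 0.0703
gripper_force: 0.0
```

>>> apply_moves(rows=[[0.515,-0.78,0.2,0,0,0,0.8],[0.515,-0.78,0.2,0,0,0,0.8],[0.515,-0.78,0.2,0,0,0,0.8],[0.515,-0.78,0.2,0,0,0,0.8],[0.515,-0.78,0.2,0,0,0,0.8],[0.515,-0.78,0.2,0,0,0,0.8],[0.515,-0.78,0.2,0,0,0,0.8],[0.515,-0.78,0.2,0,0,0,0.8],[0.515,-0.78,0.2,0,0,0,0.8],[0.515,-0.78,0.2,0,0,0,0.8],[0.515,-0.78,0.3,0,0,0,0.8],[0.515,-0.78,0.3,0,0,0,0.8],[0.515,-0.78,0.3,0,0,0,0.8],[0.515,-0.78,0.3,0,0,0,0.8]])

```text
t: 2.5
tcp_pos: [0.6152, 0.029, 0.1254]
eef_rot: [3.141, -0.004, -0.001]
contact_force: [0.0, 0.8, 0.2]
finger_gap: 0.0701
gripper_force: 0.0
```

Run:
```python
from h import *
s=bot.state();print(s['tcp_pos'],s['joint_pos'].round(2))
M=R.from_rotvec(s['eef_rot']).as_matrix()
for p in ([.6138,.0298,.032],[.563,.056,.03]): print((M.T@(np.array(p)-s['tcp_pos'])/.4).round(4))
print(M.round(3))
```

```text
[0.61517811 0.02895794 0.12537116] [ 0.07  0.53 -0.27  1.72  0.18  0.91 -1.85]
[-0.0034 -0.0023  0.2334]
[-0.1305 -0.0674  0.2384]
[[ 1.    -0.003 -0.   ]
 [-0.003 -1.    -0.001]
 [-0.     0.001 -1.   ]]
```

>>> apply_moves(rows=[[-0.0034,-0.002,0.05,0,0,0,0.8],[-0.0034,-0.002,0.1,0,0,0,0.8],[-0.0034,-0.002,0.15,0,0,0,0.8],[-0.0034,-0.002,0.19,0,0,0,0.8],[-0.0034,-0.002,0.22,0,0,0,0.8],[-0.0034,-0.002,0.232,0,0,0,0.8],[-0.0034,-0.002,0.232,0,0,0,0.6],[-0.0034,-0.002,0.232,0,0,0,0.4],[-0.0034,-0.002,0.232,0,0,0,0.2],[-0.0034,-0.002,0.232,0,0,0,0.1],[-0.0034,-0.002,0.232,0,0,0,0.1],[-0.0034,-0.002,0.232,0,0,0,0.1],[-0.0034,-0.002,0.232,0,0,0,0.1],[-0.0034,-0.002,0.232,0,0,0,0.1]])

```text
t: 3.67
tcp_pos: [0.614, 0.0317, 0.0323]
eef_rot: [3.142, -0.0, 0.001]
contact_force: [-1.4, -0.0, 3.2]
finger_gap: 0.0297
gripper_force: 30.0
```

>>> apply_moves(rows=[[0,0,-0.04,0,0,0,0.1],[0,0,-0.1,0,0,0,0.1],[0,0,-0.18,0,0,0,0.1],[0,0,-0.25,0,0,0,0.1],[0,0.05,-0.3,0,0,0,0.1],[-0.02,0.13,-0.32,0,0,0,0.1],[-0.04,0.21,-0.32,0,0,0,0.1],[-0.06,0.29,-0.32,0,0,0,0.1],[-0.07,0.37,-0.32,0,0,0,0.1],[-0.09,0.45,-0.32,0,0,0,0.1],[-0.1,0.53,-0.32,0,0,0,0.1],[-0.12,0.61,-0.32,0,0,0,0.1],[-0.13,0.69,-0.32,0,0,0,0.1],[-0.15,0.77,-0.32,0,0,0,0.1],[-0.16,0.84,-0.32,0,0,0,0.1],[-0.17,0.89,-0.32,0,0,0,0.1],[-0.172,0.925,-0.32,0,0,0,0.1],[-0.172,0.942,-0.32,0,0,0,0.1],[-0.172,0.942,-0.32,0,0,0,0.1],[-0.172,0.942,-0.32,0,0,0,0.1]])

```text
t: 5.33
tcp_pos: [0.5454, -0.3437, 0.1596]
eef_rot: [-3.14, -0.001, -0.0]
contact_force: [0.2, 1.1, -0.9]
finger_gap: 0.0294
gripper_force: 30.0
```

Run:
```python
from h import *
s=bot.state();print(s['tcp_pos'],s['joint_pos'].round(2),s['finger_gap'],R.from_rotvec(s['eef_rot']).as_matrix().round(3))
im=np.hstack([cam(n)['pixels'][:,:,::-1] for n in('top','side')])
cv2.imwrite('pics/a1.png',np.hstack([im[150:310,380:560],im[230:480,1020:1280][:160+80][:160]]) if 0 else cv2.resize(im[150:480,380:1280],(800,293)))
```

```text
[ 0.54543049 -0.34368898  0.15962201] [ 0.63  0.53 -0.21  1.62  0.12  1.   -1.18] 0.02935332285627059 [[ 1.     0.001  0.   ]
 [ 0.001 -1.     0.001]
 [ 0.    -0.001 -1.   ]]
```

View pics/a1.png

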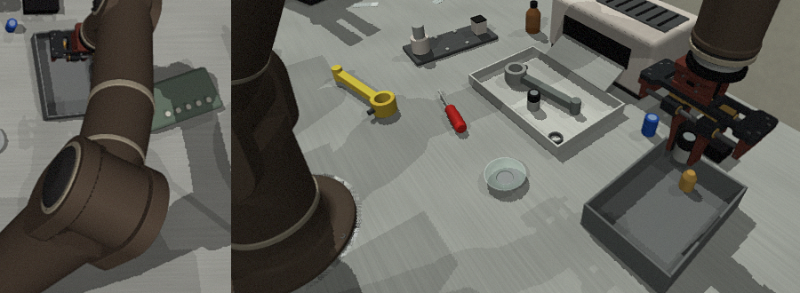

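The picture shows eyepiece 1 held upright over the tote, and the brass objective undisturbed. Lowering and releasing.

>>> apply_moves(rows=[[0,0,0.06,0,0,0,0.1],[0,0,0.13,0,0,0,0.1],[0,0,0.2,0,0,0,0.1],[0,0,0.25,0,0,0,0.1],[0,0,0.285,0,0,0,0.1],[0,0,0.3,0,0,0,0.1],[0,0,0.308,0,0,0,0.1],[0,0,0.314,0,0,0,0.1],[0,0,0.314,0,0,0,0.1],[0,0,0.314,0,0,0,0.4],[0,0,0.314,0,0,0,0.6],[0,0,0.314,0,0,0,0.7],[0,0,0.314,0,0,0,0.7],[0,0,0.29,0,0,0,0.7],[0,0,0.25,0,0,0,0.7],[0,0,0.16,0,0,0,0.7],[0,0,0.06,0,0,0,0.7],[0,0,0,0,0,0,0.7],[0,0,0,0,0,0,0.7],[0,0,0,0,0,0,0.7]])

```text
t: 7.1
tcp_pos: [0.5458, -0.3457, 0.1625]
eef_rot: [3.139, -0.001, 0.006]
contact_force: [-1.3, 0.1, -1.2]
finger_gap: 0.0611
gripper_force: 0.0
```

>>> apply_moves(rows=[[-0.053,-0.86,0,0,0,0,0.8],[-0.053,-0.86,0,0,0,0,0.8],[-0.053,-0.86,0,0,0,0,0.8],[-0.053,-0.86,0,0,0,0,0.8],[-0.053,-0.86,0,0,0,0,0.8],[-0.053,-0.86,0,0,0,0,0.8],[-0.053,-0.86,0,0,0,0,0.8],[-0.053,-0.86,0,0,0,0,0.8],[-0.053,-0.86,0,0,0,0,0.8],[-0.053,-0.86,0.05,0,0,0,0.8],[-0.053,-0.86,0.1,0,0,0,0.8],[-0.053,-0.86,0.1,0,0,0,0.8],[-0.053,-0.86,0.1,0,0,0,0.8],[-0.053,-0.86,0.1,0,0,0,0.8]])

```text
t: 8.27
tcp_pos: [0.5237, -0.0015, 0.12]
eef_rot: [-3.142, 0.001, 0.001]
contact_force: [-0.3, 0.7, -0.2]
finger_gap: 0.0703
gripper_force: 0.0
```

Run:
```python
from h import *
s=bot.state()
M=R.from_rotvec(s['eef_rot']).as_matrix()
for p in ([.5242,-.0012,.032],): print(s['tcp_pos'],(M.T@(np.array(p)-s['tcp_pos'])/.4).round(4))
print(M.round(3))
c=cam('top');im=c['pixels'][:,:,::-1]
cv2.imwrite('pics/a2.png',cv2.resize(im[160:310,220:520],None,fx=2.6,fy=2.6,interpolation=cv2.INTER_CUBIC))
```

```text
[ 0.52372077 -0.00145664  0.11996709] [ 0.0014 -0.0006  0.2199]
[[ 1.    -0.001 -0.001]
 [-0.001 -1.     0.   ]
 [-0.001 -0.    -1.   ]]
```

View pics/a2.png

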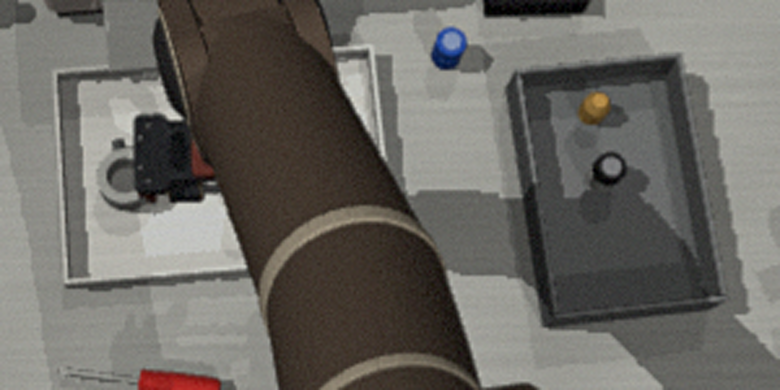

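Eyepiece 1 stands upright in the tote at crop (609,168), with the objective at (596,107) unmoved. Now grasping eyepiece 2.

>>> apply_moves(rows=[[0.001,0,0.05,0,0,0,0.8],[0.001,0,0.1,0,0,0,0.8],[0.001,0,0.15,0,0,0,0.8],[0.001,0,0.19,0,0,0,0.8],[0.001,0,0.21,0,0,0,0.8],[0.001,0,0.219,0,0,0,0.8],[0.001,0,0.219,0,0,0,0.6],[0.001,0,0.219,0,0,0,0.4],[0.001,0,0.219,0,0,0,0.2],[0.001,0,0.219,0,0,0,0.1],[0.001,0,0.219,0,0,0,0.1],[0.001,0,0.219,0,0,0,0.1],[0.001,0,0.219,0,0,0,0.1],[0.001,0,0.219,0,0,0,0.1]])

```text
t: 9.48
tcp_pos: [0.5244, -0.0011, 0.0326]
eef_rot: [3.141, -0.0, 0.001]
contact_force: [-0.3, 1.1, 3.3]
finger_gap: 0.0297
gripper_force: 30.0
```

>>> apply_moves(rows=[[0,0,-0.04,0,0,0,0.1],[0,0,-0.1,0,0,0,0.1],[0,0,-0.18,0,0,0,0.1],[0,0,-0.25,0,0,0,0.1],[0,0.05,-0.3,0,0,0,0.1],[-0.02,0.13,-0.32,0,0,0,0.1],[-0.03,0.21,-0.32,0,0,0,0.1],[-0.05,0.29,-0.32,0,0,0,0.1],[-0.06,0.37,-0.32,0,0,0,0.1],[-0.07,0.45,-0.32,0,0,0,0.1],[-0.08,0.53,-0.32,0,0,0,0.1],[-0.09,0.61,-0.32,0,0,0,0.1],[-0.1,0.69,-0.32,0,0,0,0.1],[-0.11,0.76,-0.32,0,0,0,0.1],[-0.12,0.82,-0.32,0,0,0,0.1],[-0.123,0.855,-0.32,0,0,0,0.1],[-0.123,0.872,-0.32,0,0,0,0.1],[-0.123,0.872,-0.32,0,0,0,0.1],[-0.123,0.872,-0.32,0,0,0,0.1]])

```text
t: 11.07
tcp_pos: [0.4754, -0.3484, 0.16]
eef_rot: [-3.14, -0.001, 0.0]
contact_force: [0.1, 0.2, -0.5]
finger_gap: 0.0295
gripper_force: 30.0
```

>>> apply_moves(rows=[[0,0,0.06,0,0,0,0.1],[0,0,0.13,0,0,0,0.1],[0,0,0.2,0,0,0,0.1],[0,0,0.25,0,0,0,0.1],[0,0,0.285,0,0,0,0.1],[0,0,0.3,0,0,0,0.1],[0,0,0.31,0,0,0,0.1],[0,0,0.317,0,0,0,0.1],[0,0,0.317,0,0,0,0.1],[0,0,0.317,0,0,0,0.4],[0,0,0.317,0,0,0,0.6],[0,0,0.317,0,0,0,0.7],[0,0,0.317,0,0,0,0.7],[0,0,0.29,0,0,0,0.7],[0,0,0.25,0,0,0,0.7],[0,0,0.16,0,0,0,0.7],[0,0,0.06,0,0,0,0.7],[0,0,0,0,0,0,0.7],[0,0,0,0,0,0,0.7],[0,0,0,0,0,0,0.7]])

```text
t: 12.73
tcp_pos: [0.4757, -0.3505, 0.1627]
eef_rot: [3.139, -0.001, 0.005]
contact_force: [0.2, -0.0, -0.3]
finger_gap: 0.0618
gripper_force: 0.0
```

>>> apply_moves(rows=[[0.219,-0.98,0,0,0,-0.562,0.7],[0.219,-0.98,0,0,0,-0.562,0.7],[0.219,-0.98,0,0,0,-0.562,0.7],[0.219,-0.98,0,0,0,-0.562,0.7],[0.219,-0.98,0,0,0,-0.562,0.7],[0.219,-0.98,0,0,0,-0.562,0.7],[0.219,-0.98,0,0,0,-0.562,0.7],[0.219,-0.98,0,0,0,-0.562,0.7],[0.219,-0.98,0,0,0,-0.562,0.7],[0.219,-0.98,0,0,0,-0.562,0.7],[0.219,-0.98,0,0,0,-0.562,0.7],[0.219,-0.98,0,0,0,-0.562,0.7],[0.219,-0.98,0,0,0,-0.562,0.7],[0.219,-0.98,0,0,0,-0.562,0.7],[0.219,-0.98,0,0,0,-0.562,0.7],[0.219,-0.98,0,0,0,-0.562,0.7],[0.219,-0.98,0,0,0,-0.562,0.7],[0.219,-0.98,0,0,0,-0.562,0.7],[0.219,-0.98,0,0,0,-0.562,0.7]])

```text
t: 14.32
tcp_pos: [0.5625, 0.042, 0.1601]
eef_rot: [-1.998, -2.425, 0.0]
contact_force: [-0.1, -0.4, -0.0]
finger_gap: 0.0614
gripper_force: 0.0
```

Run:
```python
from h import *
s=bot.state()
M=R.from_rotvec(s['eef_rot']).as_matrix()
for p in ([.563,.056,.03],): print(s['tcp_pos'],s['joint_pos'].round(2),(M.T@(np.array(p)-s['tcp_pos'])/.4).round(4))
print(M.round(3),np.degrees(np.arctan2(M[1,1],M[0,1])))
b=cam('side');a=cam('top')
A=cv2.resize(a['pixels'][160:310,220:520,::-1],None,fx=1.3,fy=1.3);B=cv2.resize(b['pixels'][150:450,200:590,::-1],None,fx=1,fy=1)
B=B[:,:390];A=cv2.copyMakeBorder(A,0,300-A.shape[0],0,0,cv2.BORDER_CONSTANT)
cv2.imwrite('pics/a3.png',np.hstack([A,B]))
```

```text
[0.56249792 0.04204765 0.16014354] [ 0.36  0.49 -0.69  1.8   0.37  0.98 -0.29] [0.034  0.008  0.3254]
[[-0.191  0.982 -0.   ]
 [ 0.982  0.191 -0.   ]
 [-0.    -0.    -1.   ]] 11.035168943529001
```

View pics/a3.png

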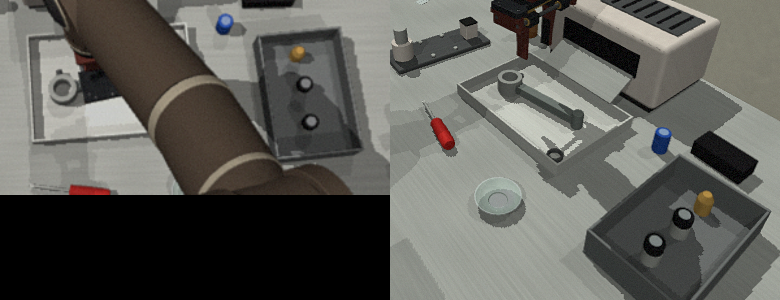

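Both eyepieces stand upright in the tote and the bracket is undisturbed. Now grasping the bracket.

>>> apply_moves(rows=[[0.034,0.008,0,0,0,0,0.7],[0.034,0.008,0.06,0,0,0,0.7],[0.034,0.008,0.12,0,0,0,0.7],[0.034,0.008,0.18,0,0,0,0.7],[0.034,0.008,0.24,0,0,0,0.7],[0.034,0.008,0.28,0,0,0,0.7],[0.034,0.008,0.31,0,0,0,0.7],[0.034,0.008,0.325,0,0,0,0.7],[0.034,0.008,0.325,0,0,0,0.5],[0.034,0.008,0.325,0,0,0,0.3],[0.034,0.008,0.325,0,0,0,0.1],[0.034,0.008,0.325,0,0,0,0],[0.034,0.008,0.325,0,0,0,0],[0.034,0.008,0.325,0,0,0,0],[0.034,0.008,0.325,0,0,0,0],[0.034,0.008,0.325,0,0,0,0]])

```text
t: 15.75
tcp_pos: [0.5637, 0.056, 0.0308]
eef_rot: [1.994, 2.426, 0.001]
contact_force: [0.3, -0.3, 3.2]
finger_gap: 0.0202
gripper_force: 30.0
```

>>> apply_moves(rows=[[0,0,-0.01,0,0,0,0],[0,0,-0.03,0,0,0,0],[0,0,-0.06,0,0,0,0],[0,0,-0.1,0,0,0,0],[0,0,-0.14,0,0,0,0],[0,0,-0.18,0,0,0,0],[0,0,-0.22,0,0,0,0],[0,0,-0.26,0,0,0,0],[0,0,-0.3,0,0,0,0],[0,0,-0.33,0,0,0,0],[0,0,-0.36,0,0,0,0],[0,0,-0.375,0,0,0,0],[0,0,-0.375,0,0,0,0],[0,0,-0.375,0,0,0,0],[0,0,-0.375,0,0,0,0]])

```text
t: 17.0
tcp_pos: [0.5625, 0.0558, 0.1794]
eef_rot: [-1.995, -2.426, 0.002]
contact_force: [-0.1, 0.9, -6.2]
finger_gap: 0.0198
gripper_force: 30.0
```

Run:
```python
from h import *
s=bot.state()
M=R.from_rotvec(s['eef_rot']).as_matrix()
yaw=np.degrees(np.arctan2(M[1,1],M[0,1]))
print(s['tcp_pos'],s['joint_pos'].round(2),s['contact_force'],s['ft_torque'],s['finger_gap'],yaw)
print((M.T@(np.array([.4701,.3492,.1565])-s['tcp_pos'])/.4).round(4))
b=cam('side');a=cam('top')
A=cv2.resize(a['pixels'][160:310,120:420,::-1],None,fx=1.3,fy=1.3);B=b['pixels'][80:380,200:590,::-1]
A=cv2.copyMakeBorder(A,0,300-A.shape[0],0,0,cv2.BORDER_CONSTANT)
cv2.imwrite('pics/a4.png',np.hstack([A,B]))
```

```text
[0.56253642 0.05578724 0.17939009] [ 0.35  0.47 -0.71  1.78  0.35  1.02 -0.3 ] [-0.06716334  0.92758312 -6.17625682] [-0.02915881 -0.14262881 -0.00887501] 0.019825241098801346 11.141467960922045
[ 0.7644 -0.0849  0.0574]
```

View pics/a4.png

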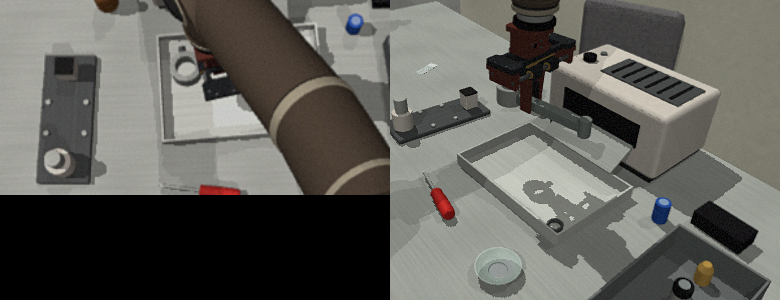

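The bracket hangs level in the grip with its collar to the left, clear of the tray. Carrying it to the stand.

>>> apply_moves(rows=[[0.02,0,0,0,0,-0.008,0],[0.05,-0.005,0,0,0,-0.022,0],[0.09,-0.01,0,0,0,-0.045,0],[0.14,-0.015,0,0,0,-0.072,0],[0.19,-0.02,0,0,0,-0.1,0],[0.24,-0.027,0,0,0,-0.13,0],[0.29,-0.033,0,0,0,-0.16,0],[0.34,-0.038,0,0,0,-0.19,0],[0.39,-0.044,0,0,0,-0.22,0],[0.44,-0.05,0,0,0,-0.25,0],[0.49,-0.055,0,0,0,-0.28,0],[0.54,-0.06,0,0,0,-0.31,0],[0.59,-0.066,0,0,0,-0.335,0],[0.635,-0.07,0,0,0,-0.36,0],[0.675,-0.075,0,0,0,-0.382,0],[0.71,-0.08,0,0,0,-0.4,0],[0.738,-0.083,0,0,0,-0.415,0],[0.755,-0.085,0,0,0,-0.424,0],[0.764,-0.085,0,0,0,-0.428,0],[0.764,-0.085,0,0,0,-0.428,0]])

```text
t: 18.77
tcp_pos: [0.4702, 0.35, 0.1802]
eef_rot: [-0.047, -3.141, -0.0]
contact_force: [-1.3, -0.4, -5.4]
finger_gap: 0.0201
gripper_force: 30.0
```

Run:
```python
from h import *
s=bot.state()
M=R.from_rotvec(s['eef_rot']).as_matrix()
yaw=np.degrees(np.arctan2(M[1,1],M[0,1]))
print(s['tcp_pos'],s['joint_pos'].round(2),s['contact_force'],s['finger_gap'],yaw,M.round(3))
print((M.T@(np.array([.4701,.3492,.1565])-s['tcp_pos'])/.4).round(4))
```

```text
[0.47022275 0.35003244 0.18016248] [-0.01  0.62 -1.02  1.72  0.58  1.14  0.33] [-1.27492256 -0.38686498 -5.35702376] 0.0201431029224427 88.27618102651024 [[-1.    0.03 -0.  ]
 [ 0.03  1.    0.  ]
 [ 0.    0.   -1.  ]]
[ 0.0002 -0.0021  0.0592]
```

>>> apply_moves(rows=[[0,-0.002,0.01,0,0,0,0],[0,-0.002,0.025,0,0,0,0],[0,-0.002,0.04,0,0,0,0],[0,-0.002,0.052,0,0,0,0],[0,-0.002,0.058,0,0,0,0],[0,-0.002,0.058,0,0,0,0],[0,-0.002,0.058,0,0,0,0],[0,-0.002,0.058,0,0,0,0]])

```text
t: 19.43
tcp_pos: [0.4707, 0.3487, 0.1572]
eef_rot: [0.05, 3.141, 0.001]
contact_force: [-0.1, 0.9, -5.2]
finger_gap: 0.0195
gripper_force: 30.0
```

Run:
```python
from h import *
s=bot.state();print(s['tcp_pos'],s['joint_vel'].round(3))
b=cam('side');a=cam('top')
z=.1565-.0265+.036
yaw=np.radians(-1.74);u=np.array([np.cos(yaw),np.sin(yaw)])
t=s['tcp_pos'][:2]
for n,d,r in(('collar',-.052,.027),('nose',.128,.012)):
    p=np.r_[t+d*u,z]; print(n,proj(a,p).round(1),proj(b,p).round(1))
def dr(c):
    im=c['pixels'][:,:,::-1].copy()
    for d in(-.052,.128):
        for zz in(z,z-.036):
            q=proj(c,np.r_[t+d*u,zz])[0]; cv2.circle(im,tuple(int(v*16) for v in q),16,(0,0,255) if zz==z else (0,255,0),-1,cv2.LINE_AA,4)
    return im
A=cv2.resize(dr(a)[180:320,120:240],(400,467),interpolation=cv2.INTER_CUBIC);B=cv2.resize(dr(b)[80:240,190:327],(400,467),interpolation=cv2.INTER_CUBIC)
cv2.imwrite('pics/a5.png',np.hstack([A,B]))
```

```text
[0.47071642 0.34867299 0.15724581] [ 0.001 -0.004 -0.001 -0.002  0.001  0.     0.   ]
collar [[151.  275.2]] [[205.7 146.8]]
nose [[156.9 195.6]] [[277.  128.7]]
```

View pics/a5.png

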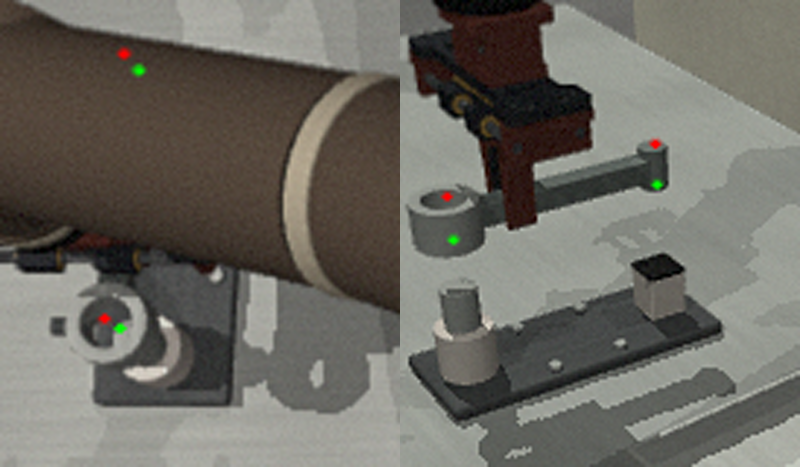

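The collar ring and nose sit on their predicted points within about 2 mm in both views, level, with clear air above the pin. Handing in.

```bash
python3 -c "
from cell import bot
print(bot.job_done())"
```

```text
the job is handed in; nothing more can be done
None
```

The job is handed in: both eyepieces stand upright in the tote, and the bracket is held still and level at its balance point, its underside about 40 mm above the pillar top, with collar and nose within about 2 mm of their targets in the camera views; no verdict was returned.

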